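Set a board carrier upright in the inspection stand

ROBOT

A 7-joint arm with a two-finger parallel gripper is mounted at the origin on the work surface. World frame = base frame: x ahead of the robot, y to its left, z up, the work surface at z = 0. Lengths are in m, angles in rad, forces in N, time in s.
With the tool pointing down it reaches from about 0.35 to 0.9 m from the base axis. Payload 19.9 kg.
Tool frame: the origin (TCP) lies at the very end of the fingers, on their centre line; the grasp point (between the pads) lies 19 mm behind it; z points along the fingers, y is the line along which they close (so a half turn about z gives the same grasp; the last joint's range is limited). The gripper opens to 85 mm and grips with 20 to 120 N. Pads are 22 mm wide; open, the fingers measure 114 mm over their backs; the gripper's body (76 mm by 85 mm) begins 54 mm behind the grasp point. The pads swing forward as they close: fully open they stand 13 mm farther back than shut.
Start: joints at [1.254, 0.417, -0.01, 1.614, 0.005, 1.111, -0.053], TCP at [0.17, -0.601, 0.231] pointing down, gripper open.
Joint ranges: [-2.81, 2.81], [-0.39, 2.02], [-1.27, 1.25], [0.06, 2.57], [-1.19, 4.33], [0.19, 2], [-2.82, 2.82]. Speed limits (rad/s): [1.89, 1.89, 2.39, 2.39, 3.01, 3.01, 3.01].

INTERFACE

Orientations are given as a rotation vector (axis times angle).
In Python, from rig import robot gives the robot as it stands.
- The arm moves only by the tool jog_arm, never from a script. Its argument "rows" is one flat list of numbers, 7 for each row, row after row: the shift along the tool's x, y, z in m, then the turn, a rotation vector about the tool's x, y, z in degrees, then the closure, from 0 (fully open) to 1 (shut). In form: [tx, ty, tz, wx, wy, wz, fingers, tx, ty, tz, wx, wy, wz, fingers, ...]. A call has exactly 5 rows; each row shifts and turns the commanded pose from where the row before left it, along the tool's axes as they then stand; what a row does not reach is not made up. A row lasts 1/12 s, in which the tool goes at most 41.7 mm and 7.16 degrees, less where a joint would pass 70% of its speed; a pose out of reach is approached as far as the arm can. A call with a gripper value outside its range is refused whole. The fingers move at their own pace and stop on an object; "grip_force" is the grip in N (left out, the last holds). Time passes only in rows, so rows that do not move let the fingers close, or fill a call up. It gives the time, the measured TCP pose, the force, the opening and the grip force at its end, in the units of the state.
- robot.read_state(): the state, without advancing time (a new reading comes with each control period).
- robot.get_image(name): name is "side" or "top"; returns the picture (420x560x3 uint8, red, green, blue); there is no depth.
- robot.camera_info(name): a dict with "fovy" (degrees; the focal length in pixels is half the picture's height over the tangent of half this angle, whatever the lens; pixels are square), "cx", "cy" (the principal point, pixels), "R" (3x3) and "t" (3): a world point X has camera coordinates R X + t. Camera axes: x right, y down, z forward; pixel columns grow to the right and rows downward; lengths in m; the calibration is good to about 2 mm. A picture is of the moment at which its call begins. camera_info takes no time and is no camera call.
- robot.hand_in(): hands the job in; it is judged then, once.
The state is a dict: "time": time; "joint_pos": joint angles; "dq": joint speeds; "joint_efforts": joint torques, N m; "tool_pos": TCP position; "tcp_rot": TCP orientation; "wrist_force": force on the tool from outside, world axes, zero at the start; "wrist_torque": the same for the moment, N m; "width": finger opening in m; "finger_force": force on a finger pad.
Only numpy, scipy, OpenCV 4.12 (cv2) and the standard library are available. Lean on these libraries where they do the work, as an engineer would, in place of code of your own. Each camera call takes 0.05 s, during which the arm holds its last target. There are 200 camera calls.

TASK

Take the large board carrier out of the slotted rack and put it in the upright inspection stand: tip its bottom edge into the stand's slot at an angle, under the two lamps, then straighten it until it rests fully home in the slot and flat back against the frame, component side still facing out, and let go. Leave the two small carriers standing in the rack and do not disturb the brush and the bottle.

Things in the scene. Friction and masses are not known exactly. Their poses are not given: they have to be found in the camera images.
- carrier_center (a point): Centre of the large carrier, the part to move: plate 170 wide x 110 high x 6 mm thick (0.2 kg) with three green memory-board strips, upright in a rack slot at the start. Axes: x through the thickness, out of the plain rear face (component side at -x), y along the width, z up the height. Bottom edge 55 mm below, top edge 55 mm above. Pinch its 6 mm thickness at the middle of the top edge.
- carrier_edge (a point): Middle of the large carrier's bottom edge, centred in its thickness; axes as carrier_center.
- carrier_face (a point): Centre of the large carrier's component face, 3 mm in front (-x) of carrier_center; axes as carrier_center.
- stand_frame: Leaning aluminium frame of the inspection stand (fixed). Origin: back corner of the slot floor, middle of its length. z: up the frame's face, which leans 6 deg back from vertical; x: backwards, square to the face (the open front is at -x); y: along the slot. Slot floor: z 0, x 0 to -8 mm, 180 mm long between end stops 14 mm high. Behind x = 0: a 12 mm high back wall and the uprights.
- stand_lip (a point): Top of the slot's front lip, middle of its length: 16 mm in front of the slot's back, 12 mm above its floor. The lip (5 mm thick) slopes 35 deg away from the floor's front edge, so the slot is 8 mm wide at the floor and widens upward. Axes as stand_frame.
- lamp_left (a point): Front lower edge of the black lamp on the left upright (+y), 28 mm wide, 77 mm off the middle; overhangs the slot to 36 mm in front of the frame's face, from 118 to 137 mm above the slot floor. A plate cannot come straight down past it; tilted forward 20 to 32 deg from the frame's face it passes in front of the lamps into the slot, then swings back under them about its bottom edge.
- lamp_right (a point): As lamp_left, on the right upright (-y). Between the lamps and between the flat uprights (26 mm wide, 136 mm high, centred 77 mm off the middle) the frame is open, 126 mm wide, so a finger may reach behind the carrier there; only a low cross bar, 35 to 50 mm above the slot floor, lies behind the face.
- stand_home (a point): Where carrier_center is when home: 3 mm in front of the frame's face, 55 mm above the slot floor, mid-length; carrier axes then match the frame's (same as this point's). Bottom edge on the floor, rear face on the uprights; it stays by its own weight as the frame leans back.
- rack: Grey slotted rack (fixed), 180 x 190 mm. Origin: centre of its underside, z up; slots run along y, 12 mm apart in x, 8 mm wide between teeth 22 mm high, on a floor 10 mm above the bench. The three carriers stand in slots at x = -48, 0 and +48 mm, in any order, component sides to -x.
- small_a_center (a point): Centre of a small carrier, 120 wide x 72 high x 6 mm, standing in the rack; axes as carrier_center. To be left there.
- small_b_center (a point): Centre of the other small carrier, same size, standing in the rack. To be left there.
- brush_grip (a point): Handle of a 160 mm hand brush lying on the bench, a bystander, under 30 mm high.
- cleaner: Upright white bottle, 52 mm across and 125 mm high, a bystander. Origin: centre of its underside.

How it is judged:
On the way, in this order (a step that is already met when the one before it is completed fails the run):
1. the large carrier has been lifted clear of the rack (height (world z) of carrier_edge above 0.06 m), for 0.1 s.
2. its bottom edge is in the stand's slot while the carrier is still tilted forward (z of carrier_edge in the frame of stand_frame between -0.003 and 0.011 m and x of carrier_edge in the frame of stand_frame between -0.015 and 0.002 m and angle between the x axis of carrier_edge and the x axis of stand_frame, either way round above 0.15 rad), for 0.05 s.
At the end, for the whole second after the job is handed in: The large carrier stands at rest in the stand: bottom edge on the slot floor within 4 mm, within 8 mm of the middle of the slot, rear face against the uprights (within 0.05 rad of the frame's face and at most 4 mm off it), component side facing out, released (x of carrier_edge in the frame of stand_frame between -0.008 and 0.001 m and z of carrier_edge in the frame of stand_frame between -0.003 and 0.004 m and y of carrier_edge in the frame of stand_frame between -0.008 and 0.008 m and x of carrier_face in the frame of stand_frame below -0.0035 m and x of carrier_center in the frame of stand_frame above -0.007 m and angle between the x axis of carrier_center and the x axis of stand_frame, either way round below 0.05 rad and angle between the z axis of carrier_center and the z axis of stand_frame, either way round below 0.05 rad and z of carrier_center in the frame of stand_frame above 0.05 m); the robot touches nothing.
It fails at once if a small carrier in the rack moved more than 25 mm (distance of any of small_a_center, small_b_center from where it was at the start of the episode above 0.025 m).
It fails at once if the brush or the bottle moved more than 40 mm (distance of any of brush_grip, cleaner from where it was at the start of the episode above 0.04 m).
It also fails if it takes over 45 s, if anything falls off the work surface, if the arm or the gripper's body presses on something with over 40 N, if the wrist force passes 120 N, or if a joint passes its speed limit or range.

## Working session

There is one attempt and no reset: what is moved stays moved. The work goes in short steps, Python scripts to look and compute and a tool call to move; the robot and the scene stay as the last step left them, time stands still between calls to the robot, and variables do not carry over. Pictures are saved under pics/ and viewed, at most 13 in all, crops included, and the job is handed in when it is done.

Besides the shell and the picture viewer there is one more tool, called after "Call:" in YAML: its name, and indented under it one key for each argument. jog_arm: Moves the arm, as the interface text tells. Its arguments: {"type":"object","properties":{"rows":{"type":"array"},"grip_force":{"type":"number"}},"required":["rows"]}

```bash
ls; mkdir -p pics; python3 - <<'E'
from rig import robot
import cv2
for n in("side","top"):
    im=robot.get_image(n); cv2.imwrite(f"pics/{n}0.png",im[:,:,::-1]); print(n,robot.camera_info(n))
print(robot.read_state())
E
```

```text
pics
side {'fovy': 43.6275784739761, 'cx': 276.55407872037665, 'cy': 219.28279306014412, 'R': array([[ 0.9974132 , -0.07162762,  0.00603245],
       [-0.03916889, -0.61195311, -0.78992354],
       [ 0.06027192,  0.78764388, -0.61317568]]), 't': array([-0.56875879,  0.12102786,  1.19265181])}
top {'fovy': 43.877128432470215, 'cx': 279.894381580212, 'cy': 215.35173353776088, 'R': array([[-5.66427311e-03, -9.99982719e-01, -1.57387019e-03],
       [-9.86581064e-01,  5.84517009e-03, -1.63167514e-01],
       [ 1.63173894e-01,  6.28525170e-04, -9.86597124e-01]]), 't': array([0.01392802, 0.57336211, 1.14861784])}
{'time': 0.1, 'joint_pos': array([ 1.25348599,  0.41792183, -0.01033276,  1.61411658,  0.00473247,
        1.11069846, -0.05302341]), 'dq': array([-0.0010784 , -0.00193627, -0.00050324, -0.00150122, -0.00216189,
        0.00075675,  0.00115636]), 'joint_efforts': array([ 2.54494313e-03, -8.65816355e+01,  6.80976659e-01, -4.35631907e+01,
        1.93358335e-02,  4.81100375e-03,  2.08420552e-04]), 'tool_pos': array([ 0.17011788, -0.60107468,  0.2307169 ]), 'tcp_rot': array([-3.11068022e+00, -4.31760715e-01,  4.02176907e-04]), 'wrist_force': array([-0.95830166,  0.69993459,  0.11259255]), 'wrist_torque': array([0.00784937, 0.02863294, 0.02373569]), 'finger_force': 0.0, 'width': 0.08527020505643318}
```

View pics/side0.png

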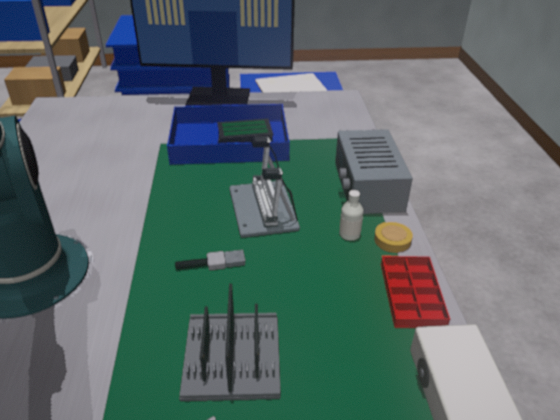

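View pics/top0.png

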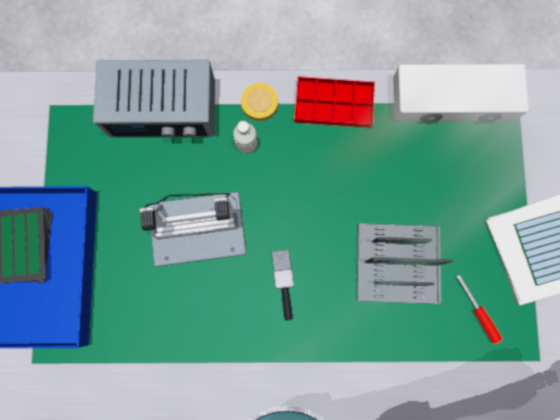

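The side view shows the rack around (232,353) with the tall large carrier in the middle slot (top near (231,288)). The stand is near (265,200). In the top view the rack is at (400,263), the large carrier runs (366,261)–(452,262), and the stand is at (195,225) with lamps at (148,219) and (222,209). Next I'll zoom in on these.

```bash
python3 - <<'E'
import cv2,numpy as np
s=cv2.imread("pics/side0.png");t=cv2.imread("pics/top0.png")
def c(im,x,y,w=100,h=75):
    k=cv2.resize(im[y:y+h,x:x+w],(400,300),interpolation=cv2.INTER_CUBIC)
    return cv2.convertScaleAbs(k,alpha=1.4,beta=15)
m=np.vstack([np.hstack([c(t,355,217,100,75+0),c(t,138,190)]),np.hstack([c(s,182,283,120,90)if 0 else cv2.convertScaleAbs(cv2.resize(s[282:402,152:312],(400,300),interpolation=cv2.INTER_CUBIC),alpha=1.4,beta=15),cv2.convertScaleAbs(cv2.resize(s[130:235,200:340],(400,300),interpolation=cv2.INTER_CUBIC),alpha=1.4,beta=15)])])
cv2.imwrite("pics/m1.png",m)
E
```

```text
(no output)
```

View pics/m1.png

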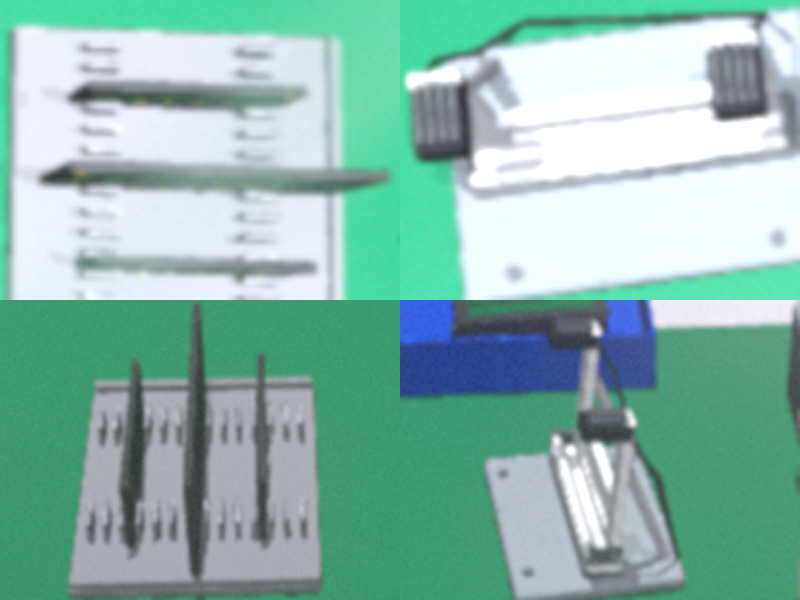

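The zoom shows the large carrier's top edge running from about (373.7,257.8) to (452,261) in the top view, with its far top corner at about (230,284) in the side view. The stand's lip line runs from about (155.5,237) to (234,227.5) in the top view, with the stand open towards the robot.

```bash
cat > h.py <<'E'
import numpy as np,cv2
from rig import robot
from scipy.spatial.transform import Rotation as Ro
def ray(n,p):
    c=robot.camera_info(n);f=210/np.tan(np.radians(c["fovy"]/2))
    R,t=c["R"],c["t"];d=R.T@np.array([(p[0]-c["cx"])/f,(p[1]-c["cy"])/f,1]);return -R.T@t,d/np.linalg.norm(d)
def plane(n,p,z):
    o,d=ray(n,p);return o+d*(z-o[2])/d[2]
def tri(pt,ps):
    A=np.zeros((3,3));b=np.zeros(3);L=[]
    for n,p in(("top",pt),("side",ps)):
        o,d=ray(n,p);M=np.eye(3)-np.outer(d,d);A+=M;b+=M@o;L.append((M,o))
    X=np.linalg.solve(A,b);return X.round(4),[round(float(np.linalg.norm(M@(X-o))*1e3),1) for M,o in L]
def proj(n,X):
    c=robot.camera_info(n);f=210/np.tan(np.radians(c["fovy"]/2));q=c["R"]@np.asarray(X)+c["t"];return np.array([c["cx"]+f*q[0]/q[2],c["cy"]+f*q[1]/q[2]]).round(1)
E
python3 - <<'E'
from h import *
np.set_printoptions(suppress=True,precision=4)
print("far top corner",tri((373.7,257.8),(230,284)))
print("top edge @.12",plane("top",(373.7,258),.12),plane("top",(452,261.3),.12))
print("bottom far corner @.01",plane("top",(365,261.5),.01),"near bottom side",plane("side",(230.8,393),.01))
for p in((358,224.5),(440,226.5),(357.5,301),(440,303)): print("rack c",plane("top",p,.01))
print("lampR",tri((222.5,219),(273,176)),"lampL",tri((149,229.5),(262,145)))
print("base",[plane("top",p,.005) for p in((155,264.5),(244.5,254.5))])
print("lip nominal",[plane("top",p,.03) for p in((155.5,237),(234.5,227.5))])
s=cv2.imread("pics/side0.png");t=cv2.imread("pics/top0.png")
a=cv2.resize(t[198:246,140:250],(800,349),interpolation=cv2.INTER_CUBIC)
b=cv2.resize(cv2.rotate(s[165:235,240:300],cv2.ROTATE_90_COUNTERCLOCKWISE),None,fx=4,fy=4,interpolation=cv2.INTER_CUBIC)
c=cv2.resize(t[240:280,355:460],(500,190),interpolation=cv2.INTER_CUBIC)
m=np.zeros((600,800,3),np.uint8);m[:349]=a*0.6//1;m[352:592,:280]=b[:240]*.8//1;m[352:542,290:790]=c
cv2.imwrite("pics/m2.png",m)
E
```

```text
far top corner (array([ 0.468 , -0.1881,  0.1199]), [0.9, 0.9])
top edge @.12 [ 0.4685 -0.188   0.12  ] [ 0.4605 -0.3537  0.12  ]
bottom far corner @.01 [ 0.4694 -0.1871  0.01  ] near bottom side [ 0.463  -0.3519  0.01  ]
rack c [ 0.5566 -0.1734  0.01  ]
rack c [ 0.5507 -0.3664  0.01  ]
rack c [ 0.3786 -0.1669  0.01  ]
rack c [ 0.373  -0.3565  0.01  ]
lampR (array([0.56  , 0.1311, 0.1505]), [10.5, 10.5]) lampL (array([0.5405, 0.2854, 0.1464]), [11.7, 11.7])
base [array([0.4656, 0.3035, 0.005 ]), array([0.4878, 0.0942, 0.005 ])]
lip nominal [array([0.5272, 0.2985, 0.03  ]), array([0.5483, 0.116 , 0.03  ])]
```

View pics/m2.png

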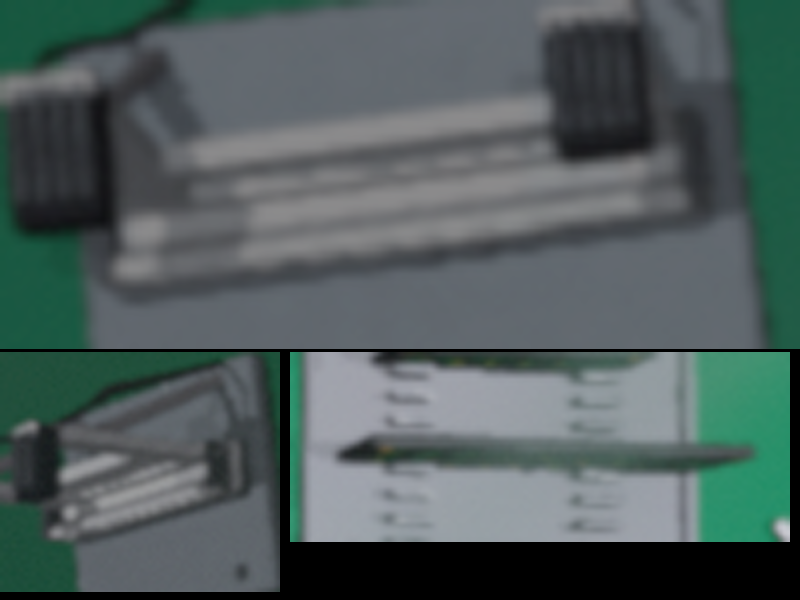

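The zoom shows the carrier's top edge as one dark strip, from about (372,258) to (454,262), with its middle at roughly (0.4645,-0.271,0.12). In the stand, the two bright strips bound the slot, the lower one running (156,237)–(235,226). The lamps' front lower edges are at (148.3,229.4) and (223.2,219). I'll move to the carrier now.

```bash
cat >> h.py <<'E'
def rmat(yaw,tilt=0.):
    # tool pose for a carrier with given yaw, tilted forward (top to -x) by tilt deg: tool y = carrier x, tool z = -carrier z
    C=Ro.from_euler("ZY",[yaw,-np.radians(tilt)]).as_matrix()
    return Ro.from_matrix(np.column_stack([C[:,1],C[:,0],-C[:,2]]))
def plan(p1,R1,n,g,p0=None,R0=None):
    if p0 is None:
        s=robot.read_state();p0=s["tool_pos"];R0=Ro.from_rotvec(s["tcp_rot"])
    p0,p1=np.array(p0),np.array(p1);w=(R0.inv()*R1).as_rotvec()
    for k in range(n):
        Ra=R0*Ro.from_rotvec(w*k/n);d=Ra.inv().apply((p1-p0)/n)
        print(np.r_[(d.round(4)),np.degrees(w/n).round(2),g].tolist())
E
python3 - <<'E'
from h import *
np.set_printoptions(suppress=True,precision=4)
plan((.4645,-.271,.19),rmat(-.036),15,.6)
s=robot.read_state();print(rmat(-.036).as_matrix())
print("LR near corner",tri((229.4,218.6),(264.8,179)),"LL",tri((154.9,229.4),(253.6,145.8)))
E
```

```text
[0.0249, -0.0158, 0.0027, -0.0, -0.0, -4.81, 0.6]
[0.0261, -0.0137, 0.0027, -0.0, -0.0, -4.81, 0.6]
[0.0272, -0.0114, 0.0027, -0.0, -0.0, -4.81, 0.6]
[0.028, -0.0091, 0.0027, -0.0, -0.0, -4.81, 0.6]
[0.0287, -0.0067, 0.0027, -0.0, -0.0, -4.81, 0.6]
[0.0292, -0.0043, 0.0027, -0.0, -0.0, -4.81, 0.6]
[0.0294, -0.0019, 0.0027, -0.0, -0.0, -4.81, 0.6]
[0.0295, 0.0006, 0.0027, -0.0, -0.0, -4.81, 0.6]
[0.0293, 0.0031, 0.0027, -0.0, -0.0, -4.81, 0.6]
[0.029, 0.0055, 0.0027, -0.0, -0.0, -4.81, 0.6]
[0.0284, 0.0079, 0.0027, -0.0, -0.0, -4.81, 0.6]
[0.0276, 0.0103, 0.0027, -0.0, -0.0, -4.81, 0.6]
[0.0267, 0.0126, 0.0027, -0.0, -0.0, -4.81, 0.6]
[0.0255, 0.0148, 0.0027, -0.0, -0.0, -4.81, 0.6]
[0.0242, 0.0169, 0.0027, -0.0, -0.0, -4.81, 0.6]
[[ 0.036   0.9994  0.    ]
 [ 0.9994 -0.036   0.    ]
 [ 0.      0.     -1.    ]]
LR near corner (array([0.5498, 0.1157, 0.155 ]), [0.4, 0.4]) LL (array([0.5287, 0.2701, 0.1554]), [1.2, 1.2])
```

Call:
jog_arm:
  rows: [0.025,-0.016,0,0,0,-4.8,0.6,0.026,-0.014,0,0,0,-4.8,0.6,0.027,-0.011,0.002,0,0,-4.8,0.6,0.028,-0.009,0.002,0,0,-4.8,0.6,0.029,-0.007,0.002,0,0,-4.8,0.6]
  grip_force: 50

```text
time: 0.52
tool_pos: [0.269, -0.4899, 0.225]
tcp_rot: [-2.951, -1.075, 0.0]
wrist_force: [1.0, -0.4, 0.4]
width: 0.0343
finger_force: 0.0
```

Call:
jog_arm:
  rows: [0.029,-0.004,0.002,0,0,-4.8,0.6,0.029,-0.002,0.002,0,0,-4.8,0.6,0.03,0.001,0.002,0,0,-4.8,0.6,0.029,0.003,0.002,0,0,-4.8,0.6,0.029,0.006,0.002,0,0,-4.8,0.6]

```text
time: 0.93
tool_pos: [0.3677, -0.3808, 0.2151]
tcp_rot: [-2.663, -1.665, 0.0]
wrist_force: [0.9, -0.5, -0.8]
width: 0.0341
finger_force: 0.0
```

Call:
jog_arm:
  rows: [0.028,0.008,0.002,0,0,-4.8,0.6,0.028,0.01,0.002,0,0,-4.8,0.6,0.027,0.013,0.002,0,0,-4.8,0.6,0.026,0.015,0.002,0,0,-4.8,0.6,0.024,0.017,0.002,0,0,-4.8,0.6]

```text
time: 1.35
tool_pos: [0.4668, -0.2704, 0.2051]
tcp_rot: [-2.259, -2.183, 0.0]
wrist_force: [-0.4, -0.6, -0.1]
width: 0.0346
finger_force: 0.0
```

```bash
python3 - <<'E'
from h import *
np.set_printoptions(suppress=True,precision=4)
s=robot.read_state();print(s["tool_pos"],s["width"],s["wrist_force"],s["time"])
print(Ro.from_rotvec(s["tcp_rot"]).as_matrix())
plan((.4645,-.271,.089),rmat(-.036),5,.6)
im=robot.get_image("side");cv2.imwrite("pics/s1.png",im[:,:,::-1])
s_=cv2.imread("pics/side0.png");t=cv2.imread("pics/top0.png")
a=cv2.resize(s_[140:240,240:300],(360,600),interpolation=cv2.INTER_CUBIC)
b=cv2.resize(im[240:400,170:290,::-1],(440,587),interpolation=cv2.INTER_CUBIC)
m=np.zeros((600,800,3),np.uint8);m[:,:360]=(a*.7).astype(np.uint8);m[:587,360:]=b
cv2.imwrite("pics/m3.png",m)
E
```

```text
[ 0.4668 -0.2704  0.2051] 0.03458470230180552 [-0.3603 -0.6334 -0.0856] 1.35
[[ 0.0343  0.9994 -0.0003]
 [ 0.9994 -0.0343  0.0002]
 [ 0.0002 -0.0003 -1.    ]]
[-0.0001, -0.0005, 0.0232, -0.0, -0.0, 0.02, 0.6]
[-0.0001, -0.0005, 0.0232, -0.0, -0.0, 0.02, 0.6]
[-0.0001, -0.0005, 0.0232, -0.0, -0.0, 0.02, 0.6]
[-0.0001, -0.0005, 0.0232, -0.0, -0.0, 0.02, 0.6]
[-0.0001, -0.0005, 0.0232, -0.0, -0.0, 0.02, 0.6]
```

View pics/m3.png

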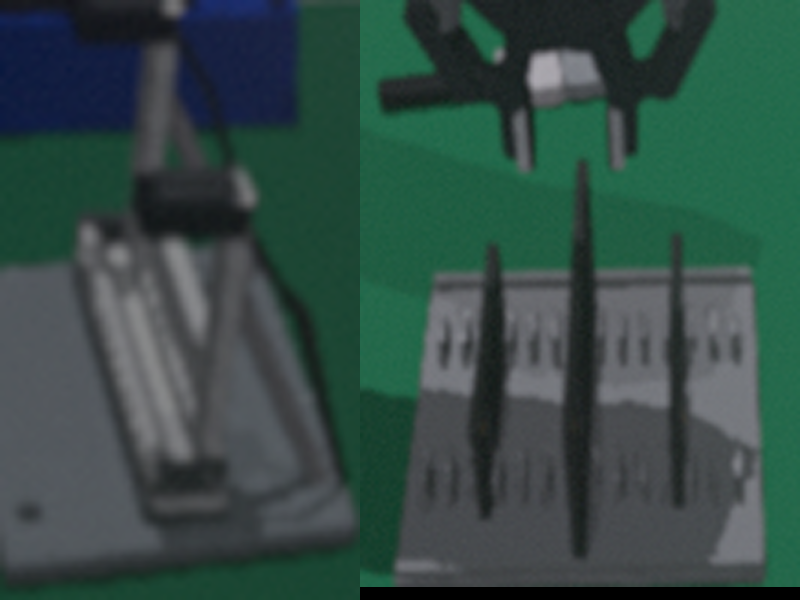

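Right panel: the open fingers, at about (225,275) and (250,275) in the side view, straddle the large carrier's top edge at (230,284). Left panel: the right lamp's front lower corner is at about (262.8,177.5). Now I'll descend and grip.

Call:
jog_arm:
  rows: [0,-0.0005,0.023,0,0,0,0.6,0,-0.0005,0.023,0,0,0,0.6,0,-0.0005,0.023,0,0,0,0.6,0,-0.0005,0.023,0,0,0,0.6,0,-0.0005,0.023,0,0,0,0.6]

```text
time: 1.82
tool_pos: [0.4633, -0.2716, 0.0891]
tcp_rot: [-2.264, -2.178, 0.0]
wrist_force: [0.4, -0.4, -0.7]
width: 0.0343
finger_force: 0.0
```

Call:
jog_arm:
  rows: [0,0,0,0,0,0,0.6,0,0,0,0,0,0,1,0,0,0,0,0,0,1,0,0,0,0,0,0,1,0,0,0,0,0,0,1]
  grip_force: 50

```text
time: 2.23
tool_pos: [0.4643, -0.2721, 0.0917]
tcp_rot: [2.262, 2.177, 0.001]
wrist_force: [-0.3, 0.4, 7.5]
width: 0.0052
finger_force: 50.2
```

```bash
python3 - <<'E'
from h import *
np.set_printoptions(suppress=True,precision=4)
s=robot.read_state();print(s["tool_pos"],s["width"],s["wrist_force"],s["finger_force"])
print("LR near corner",tri((229.4,218.6),(262.8,177.5)),"LL",tri((154.9,229.4),(253,146.3)))
# hypotheses: project key frame points
def frame(o,yaw):
    Rm=Ro.from_euler("ZY",[yaw,np.radians(6)]).as_matrix(); return lambda q:np.array(o)+Rm@np.array(q)
for yaw in(.11,.13):
  Rm=Ro.from_euler("ZY",[yaw,np.radians(6)]).as_matrix()
  a,b=np.array([.5498,.1157,.155]),np.array([.5287,.2701,.1554])
  o=(a-Rm@[-.036,-.091,.118]+b-Rm@[-.036,.063,.118])/2
  F=frame(o,yaw);print(yaw,o)
  for n,q in dict(lipL=(-.016,.09,.012),lipR=(-.016,-.09,.012),backL=(0,.09,.012),backR=(0,-.09,.012),floorfrontL=(-.008,.09,0),lampLc=(-.036,.077,.118),lampRc=(-.036,-.077,.118),topL=(0,.077,.136),topR=(0,-.077,.136),stopR=(0,-.09,.014)).items(): print(n,proj("top",F(q)),proj("side",F(q)))
E
```

```text
[ 0.4643 -0.2721  0.0917] 0.00521611562806023 [-0.2985  0.4089  7.4726] 50.16872227191925
LR near corner (array([0.547 , 0.1151, 0.1601]), [1.5, 1.5]) LL (array([0.528 , 0.2704, 0.154 ]), [0.3, 0.3])
0.11 [0.561  0.2094 0.0341]
lipL [154.3 232. ] [256.5 175.4]
lipR [232.8 223. ] [267.6 214.9]
backL [154.  225.2] [262.3 175.4]
backR [232.2 216.3] [274.  214.7]
floorfrontL [155.4 229.8] [259.  179.1]
lampLc [148.5 228.6] [253.2 143.4]
lampRc [222.4 220.1] [262.8 175.6]
topL [145.4 209.7] [267.6 137.3]
topR [219.8 201.2] [278.6 169. ]
stopR [232.1 216. ] [274.  214.1]
0.13 [0.5607 0.2098 0.0341]
lipL [154.3 232.9] [255.8 175.5]
lipR [232.7 222.3] [268.2 214.8]
backL [153.8 226.1] [261.5 175.4]
backR [231.9 215.6] [274.5 214.5]
floorfrontL [155.4 230.7] [258.3 179.1]
lampLc [148.6 229.5] [252.5 143.4]
lampRc [222.3 219.5] [263.3 175.5]
topL [145.1 210.6] [266.8 137.2]
topR [219.4 200.6] [279.  168.8]
stopR [231.8 215.4] [274.6 213.9]
```

The carrier is gripped: width 5.2 mm, 50 N. The height cues for the stand disagree, so I'll take one sharper look, with ticks and averaged frames, before I need it.

```bash
python3 - <<'E'
from h import *
S=np.mean([robot.get_image("side").astype(float) for _ in range(6)],0)[:,:,::-1]
T=np.mean([robot.get_image("top").astype(float) for _ in range(6)],0)[:,:,::-1]
np.save("S.npy",S);np.save("T.npy",T)
def crop(I,x,y,w,h,k=9):
    a=I[y:y+h,x:x+w];lo,hi=np.percentile(a,1),np.percentile(a,99.5)
    a=np.clip((a-lo)/(hi-lo),0,1)**.8*255
    a=cv2.resize(a.astype(np.uint8),(w*k,h*k),interpolation=cv2.INTER_LANCZOS4)
    for i in range(w):
        if (x+i)%5==0: u=int((i+.5)*k);cv2.line(a,(u,0),(u,5),(0,255,255),1);(x+i)%10==0 and cv2.putText(a,str(x+i),(u-10,16),0,.35,(0,255,255),1)
    for j in range(h):
        if (y+j)%5==0: v=int((j+.5)*k);cv2.line(a,(0,v),(5,v),(0,255,255),1);(y+j)%10==0 and cv2.putText(a,str(y+j),(7,v+4),0,.35,(0,255,255),1)
    return a
m=np.zeros((600,800,3),np.uint8)
a=crop(S,247,166,44,66);m[:594,:396]=a
b=crop(T,140,206,44,33);c=crop(T,203,204,44,33);m[:297,402:798]=b;m[302:599,402:798]=c
cv2.imwrite("pics/m4.png",m)
E
```

```text
(no output)
```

View pics/m4.png

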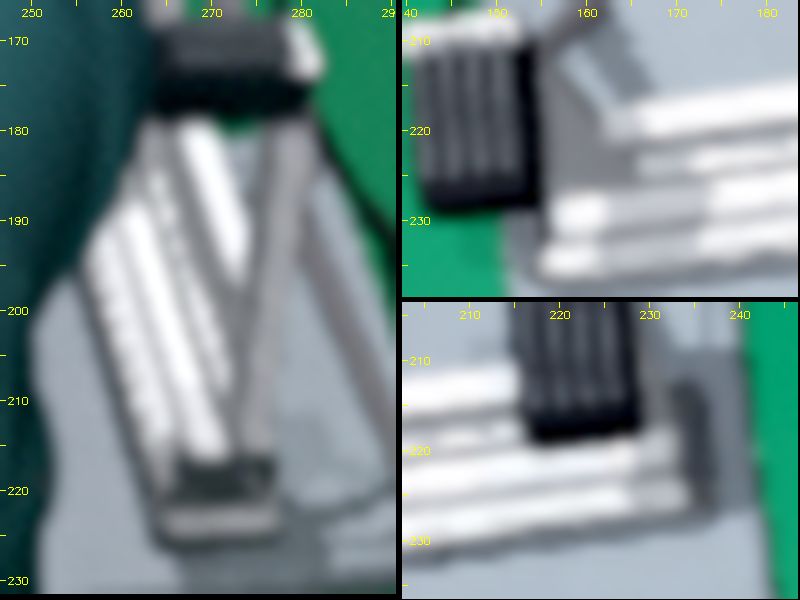

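In the side crop the right end stop's face spans rows 216.5–221.8 at cols 265.5–277.5, and the right lamp's lower front corner is at (263.5,178.3). In the top crops the back wall's thin strip runs (168,223.5)–(209,218.3), the slot ends are at cols 155.5 and 234.5, and the lamps' lower corners are at (154.5,228.3) and (229,217.8). That puts the stand origin at about (0.561,0.208,0.031) with yaw 0.12. Lifting next.

Call:
jog_arm:
  rows: [0,0,-0.01,0,0,0,1,0,0,-0.02,0,0,0,1,0,0,-0.03,0,0,0,1,0,0,-0.03,0,0,0,1,0,0,-0.03,0,0,0,1]
  grip_force: 60

```text
time: 3.25
tool_pos: [0.4634, -0.2714, 0.2126]
tcp_rot: [2.263, 2.179, 0.0]
wrist_force: [-0.2, 0.1, -2.3]
width: 0.005
finger_force: 58.9
```

Call:
jog_arm:
  rows: [0,0,-0.03,0,0,0,1,0,0,-0.015,0,0,0,1,0,0,0,0,0,0,1,0,0,0,0,0,0,1,0,0,0,0,0,0,1]

```text
time: 3.67
tool_pos: [0.4631, -0.2714, 0.2547]
tcp_rot: [-2.263, -2.178, 0.001]
wrist_force: [-0.2, -1.2, -2.6]
width: 0.0049
finger_force: 59.1
```

```bash
cat >> h.py <<'E'
O=np.array([.561,.208,.031]);YAW=.12
RF=Ro.from_euler("ZY",[YAW,np.radians(6)])
D=.0817
def target(edge,a):  # edge in stand frame, a deg tilted forward from frame face -> TCP pos, R
    R=rmat(YAW,a-6);return O+RF.apply(edge)-D*R.as_matrix()[:,2],R
E
python3 - <<'E'
from h import *
np.set_printoptions(suppress=True,precision=4)
print("LR",tri((229,217.8),(263.5,178.3)),"LL",tri((154.5,228.3),(253,146.3)))
s=robot.read_state();print(s["tool_pos"],s["width"],s["wrist_force"],s["finger_force"],s["time"])
a=26;u=np.array([-np.sin(np.radians(a)),0,np.cos(np.radians(a))])
p,R=target(np.array([-.005,0,0])+.15*u,a);print(p)
plan(p,R,20,1)
im=robot.get_image("side")[:,:,::-1];t=robot.get_image("top")[:,:,::-1]
m=np.zeros((420,800,3),np.uint8);m[:,:400]=cv2.resize(im[190:400,130:330],(400,420));m[:,400:]=cv2.resize(t[170:380,300:500],(400,420));cv2.imwrite("pics/m5.png",m)
E
```

```text
LR (array([0.5489, 0.1162, 0.1572]), [1.8, 1.8]) LL (array([0.5292, 0.2712, 0.1537]), [0.9, 0.9])
[ 0.4631 -0.2714  0.2547] 0.004945207689757355 [-0.1634 -1.1698 -2.6116] 59.09838080406189 3.6667
[0.4774 0.1979 0.2492]
[0.0235, -0.0002, 0.0003, -1.0, 0.08, -0.45, 1.0]
[0.0235, -0.0, 0.0003, -1.0, 0.08, -0.45, 1.0]
[0.0235, 0.0002, 0.0003, -1.0, 0.08, -0.45, 1.0]
[0.0235, 0.0003, 0.0004, -1.0, 0.08, -0.45, 1.0]
[0.0235, 0.0005, 0.0004, -1.0, 0.08, -0.45, 1.0]
[0.0235, 0.0007, 0.0005, -1.0, 0.08, -0.45, 1.0]
[0.0235, 0.0009, 0.0005, -1.0, 0.08, -0.45, 1.0]
[0.0235, 0.0011, 0.0006, -1.0, 0.08, -0.45, 1.0]
[0.0234, 0.0012, 0.0006, -1.0, 0.08, -0.45, 1.0]
[0.0234, 0.0014, 0.0007, -1.0, 0.08, -0.45, 1.0]
[0.0234, 0.0016, 0.0007, -1.0, 0.08, -0.45, 1.0]
[0.0234, 0.0017, 0.0008, -1.0, 0.08, -0.45, 1.0]
[0.0234, 0.0019, 0.0008, -1.0, 0.08, -0.45, 1.0]
[0.0234, 0.0021, 0.0009, -1.0, 0.08, -0.45, 1.0]
[0.0234, 0.0022, 0.001, -1.0, 0.08, -0.45, 1.0]
[0.0233, 0.0024, 0.0011, -1.0, 0.08, -0.45, 1.0]
[0.0233, 0.0026, 0.0011, -1.0, 0.08, -0.45, 1.0]
[0.0233, 0.0027, 0.0012, -1.0, 0.08, -0.45, 1.0]
[0.0233, 0.0029, 0.0013, -1.0, 0.08, -0.45, 1.0]
[0.0232, 0.0031, 0.0014, -1.0, 0.08, -0.45, 1.0]
```

View pics/m5.png

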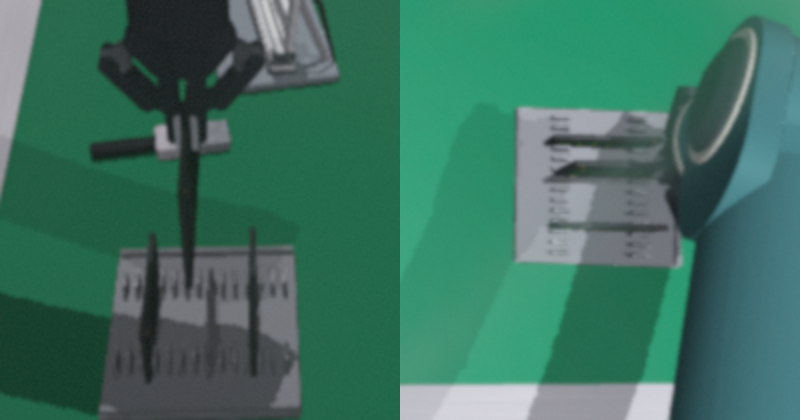

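The large carrier hangs straight from the gripper, its near bottom corner at about (224,335) in the side view, and both small carriers still stand in the rack. I'll carry it over to the stand and tilt it forward on the way.

Call:
jog_arm:
  rows: [0.023,0,0,-1,0.1,-0.4,1,0.024,0,0,-1,0.1,-0.5,1,0.023,0,0,-1,0.1,-0.4,1,0.024,0,0,-1,0.1,-0.5,1,0.023,0.001,0,-1,0.1,-0.4,1]

```text
time: 4.18
tool_pos: [0.4667, -0.1533, 0.2548]
tcp_rot: [2.18, 2.182, 0.103]
wrist_force: [0.2, 0.7, -3.0]
width: 0.0051
finger_force: 59.0
```

Call:
jog_arm:
  rows: [0.024,0.001,0.001,-1,0.1,-0.5,1,0.023,0.001,0,-1,0.1,-0.4,1,0.024,0.001,0.001,-1,0.1,-0.5,1,0.023,0.001,0,-1,0.1,-0.4,1,0.024,0.001,0.001,-1,0.1,-0.5,1]

```text
time: 4.6
tool_pos: [0.4701, -0.0355, 0.2537]
tcp_rot: [2.093, 2.18, 0.202]
wrist_force: [0.6, 0.2, -2.7]
width: 0.0049
finger_force: 59.0
```

Call:
jog_arm:
  rows: [0.023,0.002,0.001,-1,0.1,-0.4,1,0.024,0.002,0.001,-1,0.1,-0.5,1,0.023,0.002,0.001,-1,0.1,-0.4,1,0.024,0.002,0.001,-1,0.1,-0.5,1,0.023,0.002,0.001,-1,0.1,-0.4,1]

```text
time: 5.02
tool_pos: [0.4742, 0.0821, 0.2521]
tcp_rot: [2.006, 2.173, 0.298]
wrist_force: [0.5, 0.4, -2.5]
width: 0.0052
finger_force: 59.0
```

Call:
jog_arm:
  rows: [0.024,0.002,0.001,-1,0.1,-0.5,1,0.023,0.003,0.001,-1,0.1,-0.4,1,0.024,0.003,0.001,-1,0,-0.5,1,0.023,0.003,0.001,-1,0,-0.4,1,0.01,0.001,0.001,-1,0,-0.5,1]

```text
time: 5.43
tool_pos: [0.4772, 0.1885, 0.2521]
tcp_rot: [1.913, 2.162, 0.386]
wrist_force: [0.4, 0.7, -2.7]
width: 0.0049
finger_force: 59.0
```

```bash
python3 - <<'E'
from h import *
np.set_printoptions(suppress=True,precision=4)
print("pred near bottom corner in rack lift",proj("side",(.463-.003,-.356,.173)))
s=robot.read_state();print(s["tool_pos"],s["width"],s["wrist_force"],s["time"],s["joint_pos"])
Rt=Ro.from_rotvec(s["tcp_rot"]);M=Rt.as_matrix();e=s["tool_pos"]+D*M[:,2]
print("edge in frame",RF.inv().apply(e-O),"tilt",np.degrees((RF.inv()*Rt).as_matrix()))
a=26;u=np.array([-np.sin(np.radians(a)),0,np.cos(np.radians(a))])
p,R=target(np.array([-.005,0,0])+.05*u,a);print(p)
plan(p,R,5,1)
# predicted carrier corners in the pictures
c={k:s["tool_pos"]+M@np.array(v) for k,v in dict(bl=(.085,0,D),br=(-.085,0,D),tl=(.085,0,D-.11),tr=(-.085,0,D-.11)).items()}
for k in c: print(k,proj("top",c[k]),proj("side",c[k]))
im=robot.get_image("side")[:,:,::-1];t=robot.get_image("top")[:,:,::-1]
cv2.imwrite("pics/s6.png",im);cv2.imwrite("pics/t6.png",t)
m=np.zeros((480,800,3),np.uint8);m[:,:400]=cv2.resize(im[110:254,200:320],(400,480));m[:,400:]=cv2.resize(t[150:294,130:250],(400,480));cv2.imwrite("pics/m6.png",m)
E
```

```text
pred near bottom corner in rack lift [224.1 335.2]
[0.4772 0.1885 0.2521] 0.00493819102766052 [ 0.3564  0.7236 -2.6559] 5.4333 [ 0.3367  0.0669 -0.87    2.0841  0.2837  0.7071 -0.5894]
edge in frame [-0.0722 -0.0091  0.1376] tilt [[ -0.1827  51.4621  25.1878]
 [ 57.2953   0.0952   0.2212]
 [  0.1568  25.1883 -51.4619]]
[0.5113 0.202  0.1553]
[0.0018, 0.0, 0.0206, 0.02, -0.04, 0.02, 1.0]
[0.0018, 0.0, 0.0206, 0.02, -0.04, 0.02, 1.0]
[0.0018, 0.0, 0.0206, 0.02, -0.04, 0.02, 1.0]
[0.0018, 0.0, 0.0206, 0.02, -0.04, 0.02, 1.0]
[0.0019, 0.0, 0.0206, 0.02, -0.04, 0.02, 1.0]
bl [148.8 244.1] [239.5 138.1]
br [232.2 233.5] [249.8 174.1]
tl [136.6 258.5] [222.3 101.6]
tr [229.5 246.5] [231.3 135.6]
```

View pics/m6.png

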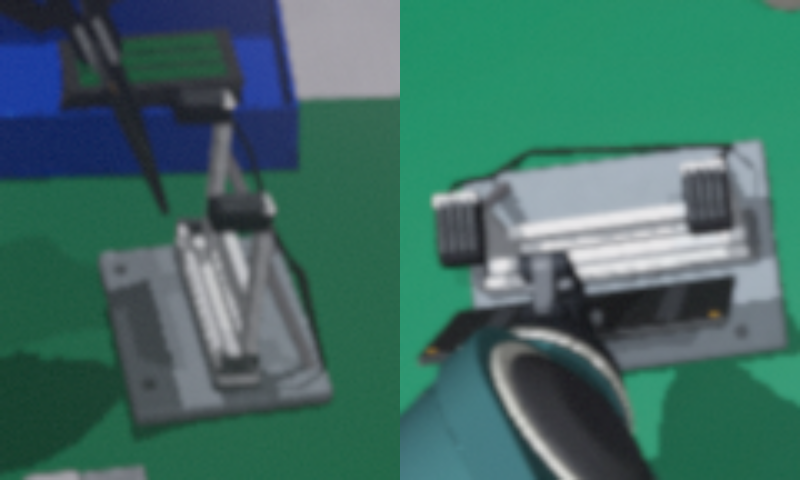

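Side view: the carrier's near bottom corner is at (249.5,173.6) against a predicted (249.8,174.1), so the in-hand pose is right. The top view shows it tilted forward in front of the lamps, with the component side towards the robot. Next I'll slide it in along its own plane.

Call:
jog_arm:
  rows: [0.002,0,0.02,0,0,0,1,0.002,0,0.02,0,0,0,1,0.002,0,0.02,0,0,0,1,0.002,0,0.02,0,0,0,1,0,0,0.02,0,0,0,1]

```text
time: 5.95
tool_pos: [0.5109, 0.1971, 0.1569]
tcp_rot: [1.917, 2.159, 0.382]
wrist_force: [0.9, -0.3, -1.9]
width: 0.0051
finger_force: 59.0
```

```bash
cat >> h.py <<'E'
def where():
    s=robot.read_state();Rt=Ro.from_rotvec(s["tcp_rot"]);M=Rt.as_matrix();e=s["tool_pos"]+D*M[:,2]
    Q=(RF.inv()*Rt).as_matrix()
    print("edge",RF.inv().apply(e-O).round(4),"tilt",np.degrees(np.arcsin(Q[0,2])).round(2),"yawerr",np.degrees(Q[0,0]).round(2),"roll",np.degrees(Q[2,0]).round(2),"F",RF.inv().apply(s["wrist_force"]).round(1),"T",s["wrist_torque"].round(2),"w",s["width"].round(4),"t",s["time"])
    return s,M,c_(s,M)
def c_(s,M): return {k:s["tool_pos"]+M@np.array(v) for k,v in dict(bl=(.085,0,D),br=(-.085,0,D),tl=(.085,0,D-.11),tr=(-.085,0,D-.11)).items()}
E
python3 - <<'E'
from h import *
s,M,c=where()
for k in c: print(k,proj("top",c[k]),proj("side",c[k]))
p,R=target(np.array([-.005,-.0015,.015]),26);plan(p,R,5,1)
im=robot.get_image("side")[:,:,::-1];t=robot.get_image("top")[:,:,::-1]
m=np.zeros((600,800,3),np.uint8);m[:,:400]=cv2.resize(im[140:230,240:300],(400,600),interpolation=cv2.INTER_CUBIC);m[:,400:]=cv2.resize(t[190:265,195:245],(400,600),interpolation=cv2.INTER_CUBIC);cv2.imwrite("pics/m7.png",m)
E
```

```text
Traceback (most recent call last):
  File "h.py", line 35, in where
    print("edge",RF.inv().apply(e-O).round(4),"tilt",np.degrees(np.arcsin(Q[0,2])).round(2),"yawerr",np.degrees(Q[0,0]).round(2),"roll",np.degrees(Q[2,0]).round(2),"F",RF.inv().apply(s["wrist_force"]).round(1),"T",s["wrist_torque"].round(2),"w",s["width"].round(4),"t",s["time"])
                                                                                                                                                                                                                                                     ^^^^^^^^^^^^^^^^
AttributeError: 'float' object has no attribute 'round'
```

```bash
sed -i 's/s\["width"\].round(4)/round(s["width"],4)/' h.py
python3 - <<'E'
from h import *
s,M,c=where()
for k in c: print(k,proj("top",c[k]),proj("side",c[k]))
p,R=target(np.array([-.005,-.0015,.015]),26);plan(p,R,5,1)
im=robot.get_image("side")[:,:,::-1];t=robot.get_image("top")[:,:,::-1]
m=np.zeros((600,800,3),np.uint8);m[:,:400]=cv2.resize(im[140:230,240:300],(400,600),interpolation=cv2.INTER_CUBIC);m[:,400:]=cv2.resize(t[190:265,195:245],(400,600),interpolation=cv2.INTER_CUBIC);cv2.imwrite("pics/m7.png",m)
E
```

```text
edge [-0.0281 -0.0048  0.0464] tilt 25.96 yawerr 0.04 roll 0.1 F [ 1.1 -0.5 -1.8] T [-0.09  0.51 -0.03] w 0.0051 t 5.95
bl [156.3 233.6] [253.5 167.8]
br [232.5 224.2] [264.4 204.9]
tl [145.8 245.4] [238.  134.6]
tr [229.9 234.9] [247.9 170.3]
[0.0007, 0.0014, 0.0077, -0.01, -0.01, -0.02, 1.0]
[0.0007, 0.0014, 0.0077, -0.01, -0.01, -0.02, 1.0]
[0.0007, 0.0014, 0.0077, -0.01, -0.01, -0.02, 1.0]
[0.0007, 0.0014, 0.0077, -0.01, -0.01, -0.02, 1.0]
[0.0007, 0.0014, 0.0077, -0.01, -0.01, -0.02, 1.0]
```

View pics/m7.png

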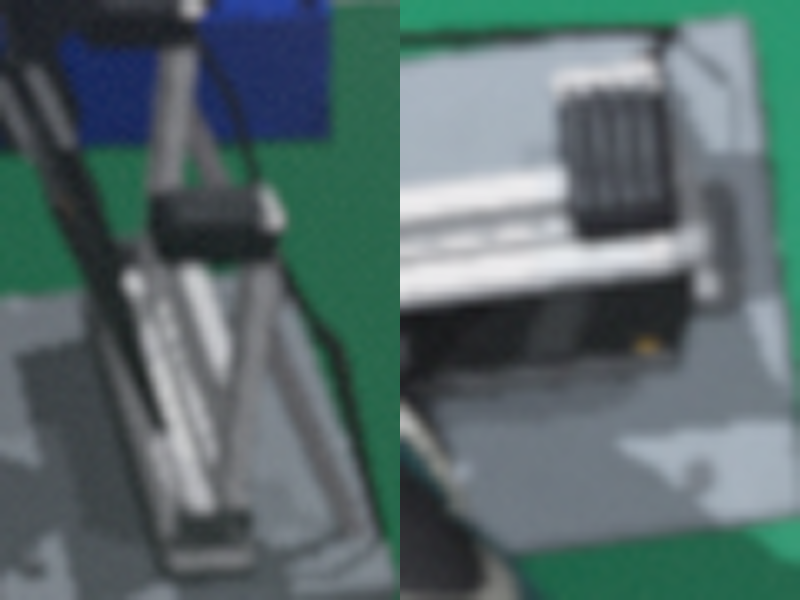

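Side view: the near bottom corner is at (264,204.5), where I predicted it, right above the lip. The top view shows the plate's right end at about col 231, inside the slot's end at 234.5. Lowering into the slot.

Call:
jog_arm:
  rows: [0.001,0.002,0.008,0,0,0,1,0.001,0.002,0.008,0,0,0,1,0.001,0.001,0.008,0,0,0,1,0,0.001,0.008,0,0,0,1,0,0.001,0.007,0,0,0,1]

```text
time: 6.47
tool_pos: [0.5305, 0.2027, 0.1243]
tcp_rot: [1.916, 2.158, 0.383]
wrist_force: [-9.9, -1.9, 4.2]
width: 0.0051
finger_force: 60.7
```

```bash
python3 -c "
from h import *
where()"
```

```text
edge [-0.0046 -0.0015  0.0162] tilt 26.06 yawerr 0.03 roll 0.09 F [-10.5  -0.7   3.1] T [-0.29  2.79  0.33] w 0.0051 t 6.4667
```

Call:
jog_arm:
  rows: [0,-0.002,-0.001,0,0,0,1,0,-0.002,-0.001,0,0,0,1,0,-0.001,0,0,0,0,1,0,0,0,0,0,0,1,0,0,0,0,0,0,1]

```text
time: 6.88
tool_pos: [0.5252, 0.2026, 0.125]
tcp_rot: [1.915, 2.158, 0.385]
wrist_force: [0.5, -0.2, -2.9]
width: 0.005
finger_force: 59.1
```

```bash
python3 -c "
from h import *
where()"
```

```text
edge [-0.0099 -0.001   0.0163] tilt 26.11 yawerr -0.0 roll 0.11 F [ 0.8 -0.2 -2.8] T [-0.08  0.56 -0.01] w 0.005 t 6.8833
```

Call:
jog_arm:
  rows: [0,-0.001,0.002,0,0,0,1,0,-0.001,0.002,0,0,0,1,0,-0.001,0.002,0,0,0,1,0,0,0,0,0,0,1,0,0,0,0,0,0,1]

```text
time: 7.3
tool_pos: [0.5242, 0.2025, 0.1176]
tcp_rot: [1.915, 2.159, 0.383]
wrist_force: [-0.5, 0.1, -1.2]
width: 0.0054
finger_force: 59.1
```

```bash
python3 -c "
from h import *
where()"
```

```text
edge [-0.0102 -0.0009  0.0088] tilt 26.04 yawerr -0.01 roll 0.11 F [-0.4  0.2 -1.3] T [-0.05  0.56  0.05] w 0.0054 t 7.3
```

Still free. Continuing down gently.

Call:
jog_arm:
  rows: [0,-0.001,0.002,0,0,0,1,0,-0.001,0.002,0,0,0,1,0,0,0,0,0,0,1,0,0,0,0,0,0,1,0,0,0,0,0,0,1]

```text
time: 7.72
tool_pos: [0.5238, 0.2025, 0.1134]
tcp_rot: [1.915, 2.159, 0.384]
wrist_force: [0.8, -0.8, -2.2]
width: 0.0051
finger_force: 59.0
```

```bash
python3 -c "
from h import *
where()"
```

```text
edge [-0.0101 -0.0009  0.0046] tilt 26.07 yawerr -0.01 roll 0.11 F [ 0.9 -0.9 -2.1] T [-0.02  0.38  0.05] w 0.0051 t 7.7167
```

Call:
jog_arm:
  rows: [0,-0.001,0.002,0,0,0,1,0,0,0,0,0,0,1,0,0,0,0,0,0,1,0,-0.001,0.002,0,0,0,1,0,0,0,0,0,0,1]

```text
time: 8.13
tool_pos: [0.5244, 0.2027, 0.1101]
tcp_rot: [1.913, 2.157, 0.387]
wrist_force: [-2.3, -3.6, 17.4]
width: 0.0047
finger_force: 62.2
```

```bash
python3 - <<'E'
from h import *
s,M,c=where()
for k in c: print(k,proj("top",c[k]),proj("side",c[k]))
im=np.mean([robot.get_image("side").astype(float) for _ in range(3)],0)[:,:,::-1];t=np.mean([robot.get_image("top").astype(float) for _ in range(3)],0)[:,:,::-1]
m=np.zeros((600,800,3),np.uint8);m[:,:400]=cv2.resize(im[170:230,245:285],(400,600),interpolation=cv2.INTER_CUBIC);m[:,400:]=cv2.resize(t[195:255,205:245],(400,600),interpolation=cv2.INTER_CUBIC);cv2.imwrite("pics/m8.png",cv2.convertScaleAbs(m,alpha=1.2,beta=10))
E
```

```text
edge [-0.009  -0.0008  0.0016] tilt 26.23 yawerr -0.01 roll 0.1 F [-4.5 -3.3 17.1] T [-0.7  -0.71 -0.03] w 0.0047 t 8.1333
bl [158.7 230.3] [258.8 181. ]
br [231.9 221.2] [270.  218.5]
tl [149.1 241.5] [243.8 149.4]
tr [229.5 231.5] [254.1 185.6]
```

View pics/m8.png

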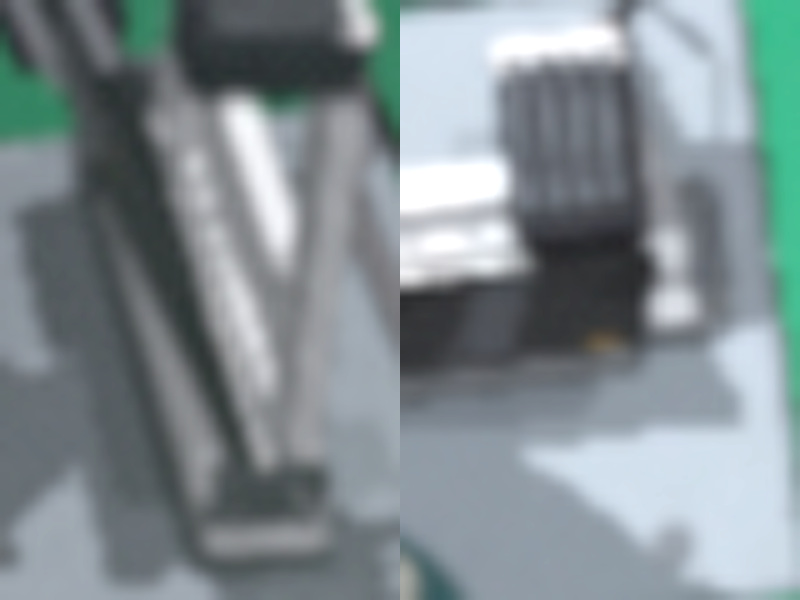

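The plate's lower edge sits between the lip strip at about (255–267) and the back wall strip at about (271), so it is in the slot. The top view shows its right end at about col 229.5, clear of the stop. Now I'll work out the swing back about its bottom edge.

```bash
sed -i 's/^O=.*/O=np.array([.561,.208,.031])+Ro.from_euler("ZY",[.12,np.radians(6)]).apply([-.0028,0,.0003]);YAW=.12/' h.py
python3 - <<'E'
from h import *
s,M,c=where()
p,R=target(np.array([-.0045,-.001,.003]),10);plan(p,R,10,1)
E
```

```text
edge [-0.0063 -0.0008  0.0012] tilt 26.22 yawerr -0.0 roll 0.11 F [-3.9 -3.9 16.6] T [-0.67 -0.81  0.05] w 0.005 t 8.4333
[-0.0, 0.0025, 0.0002, 1.62, -0.01, -0.0, 1.0]
[-0.0, 0.0025, 0.0002, 1.62, -0.01, -0.0, 1.0]
[-0.0, 0.0025, 0.0001, 1.62, -0.01, -0.0, 1.0]
[-0.0, 0.0025, 0.0, 1.62, -0.01, -0.0, 1.0]
[-0.0, 0.0025, -0.0, 1.62, -0.01, -0.0, 1.0]
[-0.0, 0.0025, -0.0001, 1.62, -0.01, -0.0, 1.0]
[-0.0, 0.0025, -0.0002, 1.62, -0.01, -0.0, 1.0]
[-0.0, 0.0025, -0.0003, 1.62, -0.01, -0.0, 1.0]
[-0.0, 0.0025, -0.0003, 1.62, -0.01, -0.0, 1.0]
[-0.0, 0.0025, -0.0004, 1.62, -0.01, -0.0, 1.0]
```

Call:
jog_arm:
  rows: [0,0.0025,-0.001,1.6,0,0,1,0,0.0025,0,1.6,0,0,1,0,0.0025,0,1.6,0,0,1,0,0.0025,0,1.6,0,0,1,0,0.0025,0,1.6,0,0,1]

```text
time: 8.85
tool_pos: [0.5352, 0.204, 0.1138]
tcp_rot: [1.987, 2.241, 0.239]
wrist_force: [3.6, -0.1, -0.2]
width: 0.0051
finger_force: 59.5
```

```bash
python3 - <<'E'
from h import *
s,M,c=where()
p,R=target(np.array([-.0045,-.001,.002]),9);plan(p,R,5,1)
E
```

```text
edge [-0.0065 -0.0007  0.0016] tilt 18.03 yawerr -0.02 roll 0.14 F [ 3.5 -0.5  0.2] T [-0.08 -0.51  0.18] w 0.0051 t 8.85
[-0.0, 0.003, 0.0003, 1.81, -0.03, -0.0, 1.0]
[-0.0, 0.003, 0.0002, 1.81, -0.03, -0.0, 1.0]
[-0.0, 0.003, 0.0001, 1.81, -0.03, -0.0, 1.0]
[-0.0, 0.003, -0.0, 1.81, -0.03, -0.0, 1.0]
[-0.0, 0.003, -0.0001, 1.81, -0.03, -0.0, 1.0]
```

Call:
jog_arm:
  rows: [0,0.003,0,1.8,0,0,1,0,0.003,0,1.8,0,0,1,0,0.003,0,1.8,0,0,1,0,0.003,0,1.8,0,0,1,0,0.003,0,1.8,0,0,1]

```text
time: 9.27
tool_pos: [0.5493, 0.2054, 0.1154]
tcp_rot: [2.063, 2.325, 0.061]
wrist_force: [-0.4, -0.1, -2.3]
width: 0.0049
finger_force: 59.1
```

```bash
python3 - <<'E'
from h import *
s,M,c=where()
p,R=target(np.array([-.0040,-.001,.0015]),1.5);plan(p,R,5,1)
E
```

```text
edge [-0.0052 -0.001   0.0017] tilt 8.93 yawerr 0.01 roll 0.11 F [-0.2 -0.  -2.3] T [-0.01  0.08 -0.02] w 0.0049 t 9.2667
[0.0, 0.0023, 0.0002, 1.49, -0.02, -0.0, 1.0]
[0.0, 0.0023, 0.0001, 1.49, -0.02, -0.0, 1.0]
[0.0, 0.0024, 0.0001, 1.49, -0.02, -0.0, 1.0]
[0.0, 0.0024, 0.0, 1.49, -0.02, -0.0, 1.0]
[0.0, 0.0024, -0.0, 1.49, -0.02, -0.0, 1.0]
```

Call:
jog_arm:
  rows: [0,0.0023,0,1.5,0,0,1,0,0.0023,0,1.5,0,0,1,0,0.0023,0,1.5,0,0,1,0,0.0023,0,1.5,0,0,1,0,0.0023,0,1.5,0,0,1]

```text
time: 9.68
tool_pos: [0.5607, 0.2068, 0.1152]
tcp_rot: [-2.048, -2.309, 0.09]
wrist_force: [0.3, -0.2, -2.8]
width: 0.0048
finger_force: 59.1
```

```bash
python3 - <<'E'
from h import *
s,M,c=where()
E
```

```text
edge [-0.0044 -0.001   0.0018] tilt 1.44 yawerr 0.01 roll 0.1 F [ 0.6 -0.2 -2.7] T [-0.03 -0.15 -0.02] w 0.0048 t 9.6833
```

Call:
jog_arm:
  rows: [0,0.001,0.001,0.7,0,0,1,0,0.001,0.001,0.7,0,0,1,0,0.001,0,0,0,0,1,0,0,0,0,0,0,1,0,0,0,0,0,0,1]

```text
time: 10.1
tool_pos: [0.5632, 0.2073, 0.1136]
tcp_rot: [-2.037, -2.298, 0.116]
wrist_force: [-4.9, -0.8, 7.1]
width: 0.0056
finger_force: 60.7
```

```bash
python3 - <<'E'
from h import *
s,M,c=where()
E
```

```text
edge [-0.0036 -0.0009  0.0004] tilt 0.14 yawerr -0.03 roll 0.07 F [-5.7 -0.2  6.6] T [-0.56  1.1   0.37] w 0.0056 t 10.1
```

It touches both the floor and the frame. Releasing.

Call:
jog_arm:
  rows: [0,0,0,0,0,0,0.9,0,0,0,0,0,0,0.8,0,0,0,0,0,0,0.7,0,0,0,0,0,0,0.6,0,0,0,0,0,0,0.6]
  grip_force: 20

```text
time: 10.52
tool_pos: [0.5638, 0.2073, 0.1134]
tcp_rot: [-2.037, -2.297, 0.115]
wrist_force: [0.2, 0.6, -0.5]
width: 0.0344
finger_force: 0.0
```

Call:
jog_arm:
  rows: [0,0,-0.005,0,0,0,0.6,0,0,-0.01,0,0,0,0.6,0,0,-0.02,0,0,0,0.6,0,0,-0.03,0,0,0,0.6,0,0,-0.03,0,0,0,0.6]

```text
time: 10.93
tool_pos: [0.5731, 0.2083, 0.2097]
tcp_rot: [-2.036, -2.297, 0.115]
wrist_force: [0.8, 0.4, 0.1]
width: 0.0343
finger_force: 0.0
```

Call:
jog_arm:
  rows: [0,-0.02,-0.03,0,0,0,0.6,0,-0.035,-0.02,0,0,0,0.6,0,-0.035,0,0,0,0,0.6,-0.02,-0.03,0,0,0,0,0.6,-0.03,-0.02,0,0,0,0,0.6]

```text
time: 11.35
tool_pos: [0.4433, 0.1444, 0.2729]
tcp_rot: [-2.032, -2.304, 0.115]
wrist_force: [0.6, -0.0, 0.7]
width: 0.034
finger_force: 0.0
```

Call:
jog_arm:
  rows: [-0.035,0,0,0,0,0,0.6,-0.035,0,0,0,0,0,0.6,-0.035,0,0,0,0,0,0.6,-0.035,0,0,0,0,0,0.6,-0.03,0,0,0,0,0,0.6]

```text
time: 11.77
tool_pos: [0.4664, -0.0286, 0.2726]
tcp_rot: [-2.039, -2.298, 0.115]
wrist_force: [0.8, -0.7, 0.2]
width: 0.0342
finger_force: 0.0
```

```bash
python3 - <<'E'
from h import *
print(robot.read_state()["wrist_force"])
for n,q in dict(br=(-.006,-.084,0.0),tr=(-.003,-.084,.11),tl=(-.003,.086,.11),bl=(-.006,.086,0)).items(): print(n,proj("top",O+RF.apply(q)),proj("side",O+RF.apply(q)))
im=robot.get_image("side")[:,:,::-1];t=robot.get_image("top")[:,:,::-1]
m=np.zeros((600,800,3),np.uint8);m[:,:400]=cv2.resize(im[135:231,240:304],(400,600),interpolation=cv2.INTER_CUBIC);m[:250,400:]=cv2.resize(t[190:256,140:246],(400,250),interpolation=cv2.INTER_CUBIC);m[260:560,400:]=cv2.resize(im[210:420,90:370],(400,300));cv2.imwrite("pics/m9.png",cv2.convertScaleAbs(m,alpha=1.2,beta=10))
E
```

```text
[ 0.78133485 -0.65721518  0.24931455]
br [231.2 221.4] [269.9 218.5]
tr [225.6 206.8] [275.9 181.2]
tl [145.5 216.8] [263.5 145.7]
bl [158.1 230.5] [258.7 181.1]
```

View pics/m9.png

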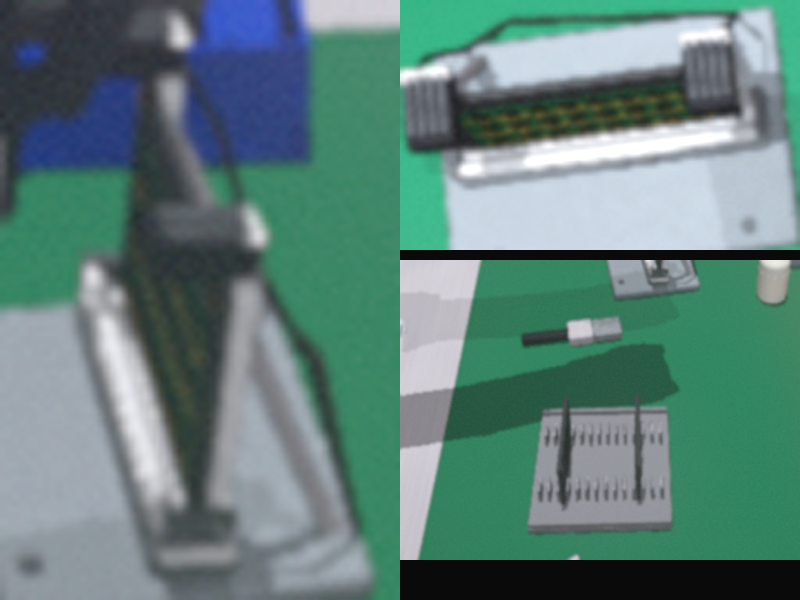

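The picture shows the carrier under the lamps and flat against the uprights, with its component side out. The small carriers, brush and bottle are undisturbed. Handing in.

```bash
python3 -c "
from rig import robot
print(robot.hand_in())"
```

```text
the job is handed in; nothing more can be done
None
```

The large carrier is in the stand's slot, flat back against the frame with its component side out and released; the last picture shows the small carriers, brush and bottle undisturbed, and the job is handed in at about 12 s (no verdict came back).

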